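# Check a coil spring at its marked height on the spring tester

### The job

Stand the taller of the two coil springs upright in the middle of the round plate of the spring tester and press it straight down until its top is level with the gap between the two ledges on the tester's post, no further than that. Keep it there for about two seconds so that the dial can settle and be read, then let the spring rise and leave it standing on the plate. Leave the short spring where it is.

Things in the scene. Friction and masses are not known exactly. Their poses are not given: they have to be found in the camera images.
- tall_spring: Taller, slimmer coil spring, loose, standing upright: 84 mm tall, 0.2 kg. Foot disc 38 mm across, 6 mm thick; coils 30 mm across; top cap 34 mm across, 10 mm thick (74 to 84 mm above the underside): grasp it there. Origin: centre of the underside, z up, yaw irrelevant. The cap goes straight down against 0.3 N per mm (about 9 N at the marked height), 48 mm at most, and springs back.
- spring_top (a point): The centre of the upper face of the tall spring's top cap: 84 mm above the spring's underside when it is not compressed.
- short_spring: The shorter, wider coil spring, loose, standing upright on the table: 46 mm tall, foot disc 52 mm across, cap 48 mm across. A bystander that stays where it is. The origin is the centre of its underside.
- tester_mark (a point): The marked height of the tester: the point over the centre of its round load plate, level with the middle of the gap between the two ledges. The gap is 20 mm high (10 mm above to 10 mm below this point). The plate's top lies 54 mm below this point and sinks about 0.4 mm per N of load.
- tester: Spring tester, fixed: grey base 155 by 190 mm. Origin at table level under the centre of the round flat steel load plate (68 mm across, no rim, top 40 mm above the table). Its x points from the plate to the height post, whose near face is 80 mm away (ledge tips 64 mm) and which is 124 mm tall. The dial (66 mm across, up to 73 mm high) is 88 mm from the plate's centre towards -y.

How it is judged (in metres and radians):
On the way:
1. the tall spring, upright on the load plate, is pressed until its top is between the two ledges and is held there for 1 s (horizontal distance between tall_spring and tester_mark below 0.015 m and angle between tall_spring's own z axis and vertical below 0.175 rad and z of tall_spring in the frame of tester_mark between -0.066 and -0.046 m and z of spring_top in the frame of tester_mark between -0.01 and 0.01 m), for 1 s.
At the end, for the whole second after the job is handed in: The tall spring stands at rest and released on the load plate, within 15 mm of its centre and 10 degrees of upright, its cap sprung back up (more than 22 mm above the marked height); the short spring has not been moved (horizontal distance between tall_spring and tester_mark below 0.015 m and angle between tall_spring's own z axis and vertical below 0.175 rad and z of tall_spring in the frame of tester_mark between -0.066 and -0.046 m and z of spring_top in the frame of tester_mark above 0.022 m and linear speed of tall_spring below 0.02 m/s); the robot touches nothing.
It fails at once if the tall spring is pressed on the plate more than 4 mm past the lower ledge (horizontal distance between tall_spring and tester_mark below 0.015 m and angle between tall_spring's own z axis and vertical below 0.175 rad and z of tall_spring in the frame of tester_mark between -0.066 and -0.046 m and z of spring_top in the frame of tester_mark below -0.014 m).
It fails at once if the short spring is moved by more than 15 mm (distance of short_spring from where it was at the start of the episode above 0.015 m).
It also fails if it takes over 45 s, if anything falls off the work surface, if the arm or the gripper's body presses on something with over 40 N, if the wrist force passes 120 N, or if a joint passes its speed limit or range.

### The arm

A 7-joint arm with a two-finger parallel gripper is mounted at the origin on a cart in front of the work surface, level with it; the furniture and walls round the work are solid. World frame = base frame: x ahead of the robot, y to its left, z up, the work surface at z = 0. Lengths are in m, angles in degrees, forces in N, time in s.
With the tool pointing down it reaches from about 0.4 to 0.85 m from the base axis. Payload 4.4 kg.
Tool frame: the origin (TCP) lies on the centre line of the jaws, within the pads' length; the fingertips stand 17 mm ahead of it and the grasp point (between the pads) lies 2 mm behind it (ctrl.tcp_to_tips is the distance from the TCP to the fingertips, in m); y points along the fingers, z is the direction in which the jaws open and shut, and the axes are right-handed (so a half turn about y gives the same grasp; the last joint's range is limited). The gripper opens to 94 mm and grips with 3 to 60 N. Pads are 16 mm wide; open, the fingers measure 119 mm over their backs; the gripper's body (75 mm by 177 mm) begins 78 mm behind the grasp point.
Start: joints at [66.704, 36.005, 2.206, 86.941, -1.547, 57.084, -1.146], TCP at [0.217, -0.613, 0.222] pointing down, gripper open.
Joint ranges: [-175.42, 175.42], [-21.48, 121.26], [-71.46, 75.88], [10.55, 141.38], [-63.04, 243.04], [13.31, 113.54], [-168.57, 168.57]. Speed limits (degrees/s): [147.25, 147.25, 180, 180, 180, 180, 180].

### API

Orientations are given as [roll, pitch, yaw] about the fixed x, y, z axes, in that order (R = Rz(yaw) Ry(pitch) Rx(roll)).
In Python, from rig import ctrl, viewer gives the robot as it stands. The module is installed in compiled form; this text tells all that it offers.
- The arm moves only by the tool step_arm, never from a script. Its argument "motion" is a list of rows, each a list of 7 numbers: the shift along the tool's x, y, z in units of 25 mm (1.0 is 25 mm), then the turn, a rotation vector about the tool's x, y, z in units of 6 degrees (1.0 is 6 degrees), then the closure, from 0 (fully open) to 1 (shut). A call has 1 to 8 rows; each row shifts and turns the commanded pose from where the row before left it, along the tool's axes as they then stand; what a row does not reach is not made up. A row lasts 1/12 s, in which the tool goes at most 41.7 mm and 7.16 degrees, less where a joint would pass 70% of its speed; a pose out of reach is approached as far as the arm can. A call is refused whole if a number of a shift passes 1 or a number of a turn 1, either way. A call with a gripper value outside its range is refused whole. The fingers move at their own pace and stop on an object; "newtons" is the grip in N (left out, the last holds). Time passes only in rows, so rows that do not move let the fingers close. It gives the time, the measured TCP pose, the force and the opening at its end, in the units of the state.
- ctrl.get_state(): the state, without advancing time (a new reading comes with each control period).
- viewer.snapshot(name): name is "scene" or "top" or "wrist"; returns the picture (420x560x3 uint8, blue, green, red); there is no depth.
- viewer.calibration(name): a dict with "fx", "fy", "cx", "cy" (pixels), "R" (3x3) and "t" (3): a world point X has camera coordinates R X + t. Camera axes: x right, y down, z forward; pixel columns grow to the right and rows downward; lengths in m; the calibration is good to about 2 mm. A picture is of the moment at which its call begins: read the wrist's pose just before it. calibration takes no time and is no camera call; for the wrist camera it gives the pose at the moment of the call.
- ctrl.close_job(): hands the job in, once; it reports no verdict.
The state is a dict: "clock": time; "joint_pos": joint angles; "qd": joint speeds; "joint_torque": joint torques, N m; "position": TCP position; "orientation": TCP orientation; "wrist_force": force on the tool from outside, world axes, zero at the start; "ft_torque": the same for the moment, N m; "opening": finger opening in m.
Only numpy, scipy, OpenCV 4.12 (cv2) and the standard library are available. Lean on these libraries where they do the work, as an engineer would, in place of code of your own. Each camera call takes 0.05 s, during which the arm holds its last target. There are 200 camera calls.

## Working session

There is one attempt and no reset: what is moved stays moved. The work goes in short steps, Python scripts to look and compute and a tool call to move; the robot and the scene stay as the last step left them, time stands still between calls to the robot, and variables do not carry over. Pictures are saved under pics/ and viewed, about 8 in all and at most 12, crops included, and the job is handed in when it is done.

Besides the shell and the picture viewer there is one more tool, called as name(argument=value, ...) on one line, values as JSON. step_arm: Moves the arm, as the interface text tells. Its arguments: {"type":"object","properties":{"motion":{"type":"array"},"newtons":{"type":"number"}},"required":["motion"]}

```bash
mkdir -p pics; python3 - <<'E'
from rig import ctrl, viewer
import cv2
s=ctrl.get_state(); print(s, ctrl.tcp_to_tips)
for n in("top","scene"):
    c=viewer.calibration(n); print(n,c)
    cv2.imwrite(f"pics/{n}0.png",viewer.snapshot(n))
E
```

```text
{'clock': 0.0, 'joint_pos': array([66.70428065, 36.05740808,  2.20283658, 86.99485569, -1.54718009,
       57.08211358, -1.14608025]), 'qd': array([ 0.05337422,  0.02833474,  0.0501575 , -0.03778091,  0.02512079,
        0.08314123,  0.01313034]), 'joint_torque': array([-2.94877209e-04, -5.49719167e+01,  1.14414152e+00, -1.86626637e+01,
       -5.19671850e-02,  2.36886536e-02,  1.98282978e-04]), 'position': array([ 0.21706875, -0.61202869,  0.22157761]), 'orientation': array([-9.01046856e+01, -1.26963070e-03, -1.60474807e+02]), 'wrist_force': array([-0.5551897 ,  0.03763184, -0.37965642]), 'ft_torque': array([ 0.03765927, -0.02190363, -0.02352704]), 'opening': 0.09363658517397107} 0.017
top {'fx': 403.9694585348973, 'fy': 403.9694585348973, 'cx': 280.4356905774437, 'cy': 205.12110862499281, 'R': array([[ 0.02582329, -0.99942639, -0.02191018],
       [-0.99744079, -0.02429786, -0.06724197],
       [ 0.06667103,  0.02359051, -0.9974961 ]]), 't': array([-0.00518781,  0.48636804,  0.92147613])}
scene {'fx': 422.5219134562294, 'fy': 422.5219134562294, 'cx': 280.8148909745162, 'cy': 209.2157338371573, 'R': array([[ 7.81748698e-01, -6.23593186e-01,  7.15386830e-04],
       [-2.66406736e-01, -3.35009534e-01, -9.03767704e-01],
       [ 5.63823043e-01,  7.06328642e-01, -4.28022692e-01]]), 't': array([-0.36971132,  0.21638021,  0.61062533])}
```

View pics/top0.png

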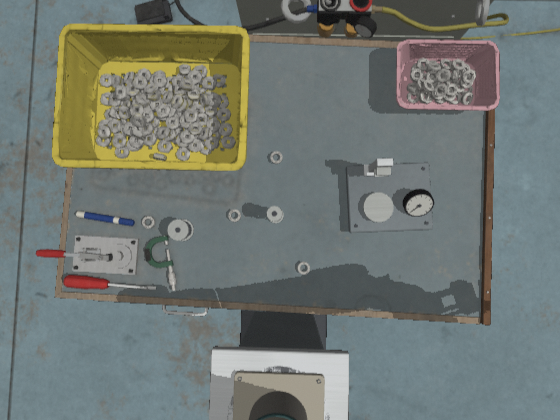

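View pics/scene0.png

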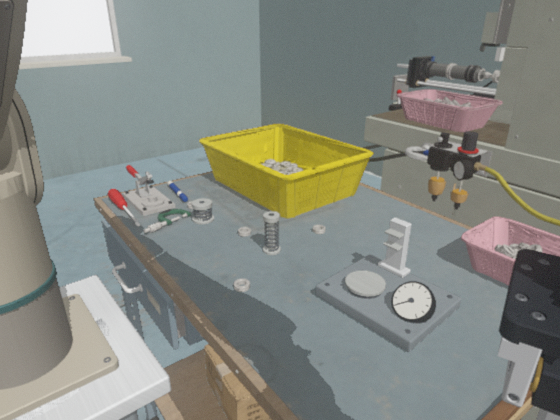

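The top view shows the tall spring's cap at (275,214), the plate at (378,207), the dial at (418,202), the post at (380,168) and the short spring at (180,230). The scene view shows the tall spring at (271,233) and the plate at (365,284). Next I'll refine these.

```bash
cat > h.py <<'E'
import numpy as np, cv2
from rig import ctrl, viewer
def ray(c,u,v,z):
    d=c["R"].T@np.array([(u-c["cx"])/c["fx"],(v-c["cy"])/c["fy"],1]); o=-c["R"].T@c["t"]
    return o+d*(z-o[2])/d[2]
def proj(c,X):
    p=c["R"]@np.asarray(X,float)+c["t"]; return np.array([c["fx"]*p[0]/p[2]+c["cx"],c["fy"]*p[1]/p[2]+c["cy"]])
E
python3 - <<'E'
from h import *
t=cv2.imread("pics/top0.png"); s=cv2.imread("pics/scene0.png"); ct=viewer.calibration("top"); cs=viewer.calibration("scene")
for n,u,v,z in(("spring",275,214,.084),("plate",378,207,.04),("dial",418,202,.073),("short",180,230,.046),("baseBL",349,231.5,.015),("baseBR",432,229.5,.015),("baseTL",347,167,.015),("baseTR",429,164,.015)): print(n,ray(ct,u,v,z).round(4))
a=cv2.resize(t[150:250,250:450],None,fx=4,fy=4,interpolation=cv2.INTER_CUBIC)
b=np.hstack([cv2.resize(s[205:265,235:310],None,fx=5,fy=5)[:300,:375],cv2.resize(s[210:320,310:470],None,fx=2.6,fy=2.727)[:300,:416]])
cv2.imwrite("pics/c.png",np.vstack([a[:,:791],b[:200]*0,b][0::2])[:600] if 0 else np.vstack([a[:300,:791],b[:, :791]]))
E
```

```text
spring [0.4624 0.0166 0.084 ]
plate [ 0.4859 -0.2132  0.04  ]
dial [ 0.4966 -0.2921  0.073 ]
short [0.4228 0.2309 0.046 ]
baseBL [ 0.4293 -0.1526  0.015 ]
baseBR [ 0.4388 -0.3424  0.015 ]
baseTL [ 0.5792 -0.1458  0.015 ]
baseTR [ 0.5905 -0.3354  0.015 ]
```

View pics/c.png

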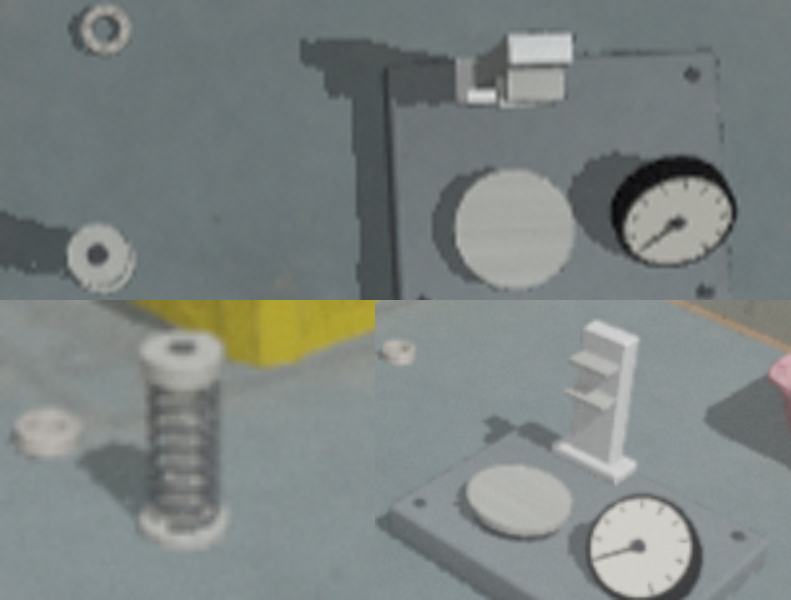

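step_arm(motion=[[0,0,0,0,0.93,0,0],[0,0,0,0,0.93,0,0],[0,0,0,0,0.94,0,0],[-0.39,0,-0.88,0,0,0,0],[-0.39,0,-0.88,0,0,0,0],[-0.39,0,-0.88,0,0,0,0],[-0.39,0,-0.88,0,0,0,0],[-0.39,0,-0.88,0,0,0,0]])

```text
clock: 0.77
position: [0.2609, -0.499, 0.2221]
orientation: [-90.1, -0.0, -177.3]
wrist_force: [0.8, -0.6, 0.2]
opening: 0.0942
```

```bash
python3 - <<'E'
from h import *
ct=viewer.calibration("top"); cs=viewer.calibration("scene")
print(ray(ct,274.4,213.6,.084),ray(ct,378.2,206.9,.04),ray(cs,271.0,215,.084),ray(cs,365.1,282.3,.04))
E
```

```text
[0.46323036 0.01792774 0.084     ] [ 0.48611004 -0.2136072   0.04      ] [0.46166018 0.0175345  0.084     ] [ 0.48346341 -0.21518174  0.04      ]
```

step_arm(motion=[[-0.39,0,-0.88,0,0,0,0],[-0.39,0,-0.88,0,0,0,0],[-0.39,0,-0.88,0,0,0,0],[-0.39,0,-0.88,0,0,0,0],[-0.39,0,-0.88,0,0,0,0],[-0.39,0,-0.88,0,0,0,0],[-0.39,0,-0.88,0,0,0,0],[-0.39,0,-0.88,0,0,0,0]])

```text
clock: 1.43
position: [0.3304, -0.3196, 0.2223]
orientation: [-90.0, -0.0, -177.3]
wrist_force: [0.8, 0.1, 0.2]
opening: 0.0939
```

step_arm(motion=[[-0.39,0,-0.88,0,0,0,0],[-0.39,0,-0.88,0,0,0,0],[-0.39,0,-0.88,0,0,0,0],[-0.39,0,-0.88,0,0,0,0],[-0.39,0,-0.88,0,0,0,0],[-0.39,0,-0.88,0,0,0,0],[-0.39,0,-0.88,0,0,0,0],[0,0,0,0,0,0,0]])

```text
clock: 2.1
position: [0.3926, -0.1594, 0.2223]
orientation: [-90.1, 0.0, -176.9]
wrist_force: [0.8, 0.3, -0.0]
opening: 0.0945
```

step_arm(motion=[[-0.39,0,-0.87,0,0,0,0],[-0.39,0,-0.87,0,0,0,0],[-0.39,0,-0.87,0,0,0,0],[-0.39,0,-0.87,0,0,0,0],[-0.39,0,-0.87,0,0,0,0],[-0.39,0,-0.87,0,0,0,0],[-0.39,0,-0.87,0,0,0,0],[-0.39,0,-0.87,0,0,0,0]])

```text
clock: 2.77
position: [0.4609, 0.0141, 0.2223]
orientation: [-90.0, -0.0, -177.3]
wrist_force: [0.0, 0.5, -1.1]
opening: 0.0938
```

step_arm(motion=[[0,0,0,0,0,0,0],[0,0,0,0,0,0,0],[0,0,0,0,0,0,0]])

```text
clock: 3.02
position: [0.4602, 0.0125, 0.2222]
orientation: [-90.0, -0.1, -177.3]
wrist_force: [0.2, -0.1, -0.1]
opening: 0.0939
```

```bash
python3 - <<'E'
from h import *
c=viewer.calibration("wrist"); cv2.imwrite("pics/w1.png",viewer.snapshot("wrist")); np.save("w1.npy",c,allow_pickle=True)
s=ctrl.get_state(); print(s["position"],s["orientation"],proj(c,[.4625,.0178,.084]),proj(c,s["position"]))
E
```

```text
[0.46017007 0.01212583 0.22231906] [-8.99540195e+01 -5.28950959e-02 -1.77384088e+02] [269.58397567 196.10253214] [276.47978589 264.00397045]
```

View pics/w1.png

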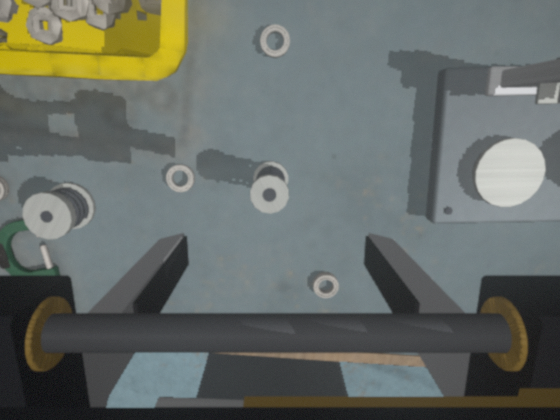

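The wrist view shows the cap centre at (269,194.5) and the plate at (510,172), both close to prediction.

```bash
python3 - <<'E'
from h import *
c=np.load("w1.npy",allow_pickle=True).item()
print(ray(c,269,194.5,.084),ray(c,510.3,172.5,.04))
E
```

```text
[0.46388325 0.01835966 0.084     ] [ 0.48679207 -0.21387     0.04      ]
```

step_arm(motion=[[-0.13,0,-0.23,0,0,0,0],[0,0.9,0,0,0,0,0],[0,0.9,0,0,0,0,0],[0,0.9,0,0,0,0,0],[0,0.9,0,0,0,0,0],[0,0.9,0,0,0,0,0],[0,0.9,0,0,0,0,0],[0,0.25,0,0,0,0,0]])

```text
clock: 3.73
position: [0.4621, 0.0189, 0.0789]
orientation: [-90.0, -0.2, -177.3]
wrist_force: [-0.6, 0.1, 0.6]
opening: 0.0942
```

step_arm(motion=[[0,0,0,0,0,0,0],[0,0,0,0,0,0,0],[0,0,0,0,0,0,0]])

```text
clock: 3.98
position: [0.4646, 0.0194, 0.0823]
orientation: [-90.0, 0.1, -177.3]
wrist_force: [0.2, -0.1, -0.7]
opening: 0.0941
```

step_arm(motion=[[0,0,0,0,0,0,0.3],[0,0,0,0,0,0,0.5],[0,0,0,0,0,0,0.55],[0,0,0,0,0,0,0.58],[0,0,0,0,0,0,0.61],[0,0,0,0,0,0,0.7],[0,0,0,0,0,0,1],[0,0,0,0,0,0,1]], newtons=40)

```text
clock: 4.65
position: [0.4637, 0.0196, 0.0812]
orientation: [-90.0, -0.0, -177.3]
wrist_force: [-0.1, 0.4, -0.0]
opening: 0.0438
```

step_arm(motion=[[0,0,0,0,0,0,1],[0,0,0,0,0,0,1],[0,0,0,0,0,0,1],[0,0,0,0,0,0,1]])

```text
clock: 4.98
position: [0.4637, 0.0194, 0.0812]
orientation: [-90.0, -0.0, -177.3]
wrist_force: [0.3, -1.2, 0.2]
opening: 0.0322
```

step_arm(motion=[[0,-0.2,0,0,0,0,1],[0,-0.5,0,0,0,0,1],[0,-0.8,0,0,0,0,1],[0,-0.8,0,0,0,0,1],[0,-0.8,0,0,0,0,1],[0,-0.5,0,0,0,0,1],[0,-0.2,0,0,0,0,1],[0,0,0,0,0,0,1]])

```text
clock: 5.65
position: [0.4643, 0.0197, 0.1773]
orientation: [-90.0, 0.1, -177.3]
wrist_force: [-0.3, -0.7, -2.0]
opening: 0.0318
```

step_arm(motion=[[-0.05,0,0.4,0,0,0,1],[-0.05,0,0.8,0,0,0,1],[-0.05,0,0.9,0,0,0,1],[-0.05,0,0.9,0,0,0,1],[-0.05,0,0.9,0,0,0,1],[-0.05,0,0.9,0,0,0,1],[-0.05,0,0.9,0,0,0,1],[-0.05,0,0.9,0,0,0,1]])

```text
clock: 6.32
position: [0.4804, -0.1466, 0.1748]
orientation: [-90.0, -0.2, -177.3]
wrist_force: [0.1, 0.3, -2.0]
opening: 0.0321
```

step_arm(motion=[[-0.05,0,0.9,0,0,0,1],[0,0,0.9,0,0,0,1],[0,0,0.6,0,0,0,1],[0,0,0.37,0,0,0,1],[0,0,0,0,0,0,1],[0,0,0,0,0,0,1],[0,0,0,0,0,0,1]])

```text
clock: 6.9
position: [0.4858, -0.2124, 0.1757]
orientation: [-90.1, -0.1, -177.2]
wrist_force: [-0.2, -0.5, -1.9]
opening: 0.0317
```

```bash
python3 - <<'E'
from h import *
s=ctrl.get_state(); print(s["position"],s["orientation"],s["wrist_force"],s["opening"])
cs=viewer.calibration("scene");ct=viewer.calibration("top")
a=viewer.snapshot("scene"); b=viewer.snapshot("top")
cv2.imwrite("pics/s2.png",np.hstack([cv2.resize(a[150:330,310:470],None,fx=2.8,fy=2.8),cv2.resize(b[130:256,340:460],None,fx=2.8,fy=4)]))
E
```

```text
[ 0.48582255 -0.21242892  0.17568319] [-9.00859899e+01 -6.17093308e-02 -1.77193441e+02] [-0.23614219 -0.49090966 -1.90780703] 0.031748431650549226
```

View pics/s2.png

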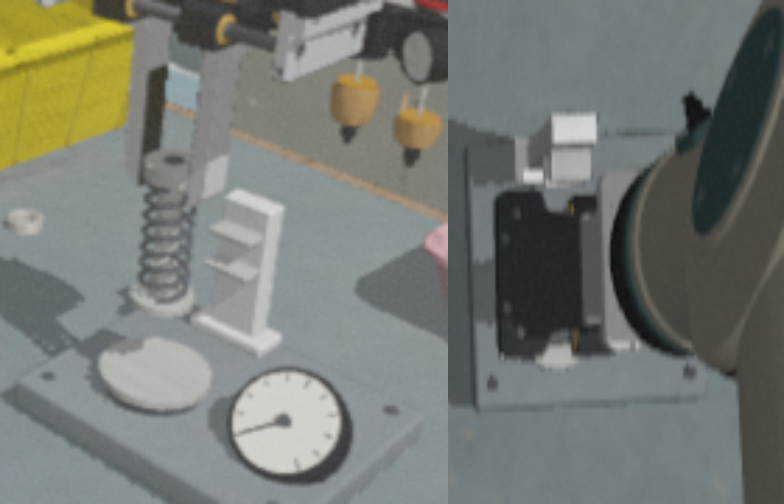

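```bash
python3 - <<'E'
from h import *
c=viewer.calibration("scene"); s=ctrl.get_state()
print(s["position"],proj(c,[.4858,-.2124,.0977]),ray(c,367.5,254.3,.0977))
E
```

```text
[ 0.48612889 -0.21237916  0.17605062] [367.78696726 251.80273254] [ 0.47943094 -0.21730799  0.0977    ]
```

step_arm(motion=[[0,0.3,0.06,0,0,0,1],[0,0.5,0,0,0,0,1],[0,0.5,0,0,0,0,1],[0,0.4,0,0,0,0,1],[0,0.2,0,0,0,0,1],[0,0.1,0,0,0,0,1],[0,0,0,0,0,0,1],[0,0,0,0,0,0,1]])

```text
clock: 7.67
position: [0.4864, -0.2153, 0.1264]
orientation: [-90.0, 0.0, -177.3]
wrist_force: [-0.7, 0.7, -1.2]
opening: 0.0317
```

```bash
python3 - <<'E'
from h import *
cs=viewer.calibration("scene")
a=viewer.snapshot("scene"); z=5
b=cv2.resize(a[200:310,320:430],None,fx=z,fy=z,interpolation=cv2.INTER_CUBIC)
cv2.imwrite("pics/s3.png",b)
def ell(cx,cy,zz,r,):
    return np.array([proj(cs,[cx+r*np.cos(t),cy+r*np.sin(t),zz]) for t in np.linspace(0,6.283,60)])
def bb(e): e=((e-[320,200])*z+z/2-.5); return e.min(0).round(),e.max(0).round()
s=ctrl.get_state()["position"]; print(s)
print("plate",bb(ell(.486,-.214,.04,.034)),"foot bottom",bb(ell(s[0],s[1],s[2]-.0812,.019)),"foot top",bb(ell(s[0],s[1],s[2]-.0752,.019)),"cap top",bb(ell(s[0],s[1],s[2]+.003,.017)))
E
```

```text
[ 0.48654336 -0.21544986  0.12666978]
plate (array([129., 353.]), array([333., 470.])) foot bottom (array([179., 365.]), array([293., 430.])) foot top (array([180., 351.]), array([295., 415.])) cap top (array([205., 153.]), array([313., 205.]))
```

View pics/s3.png

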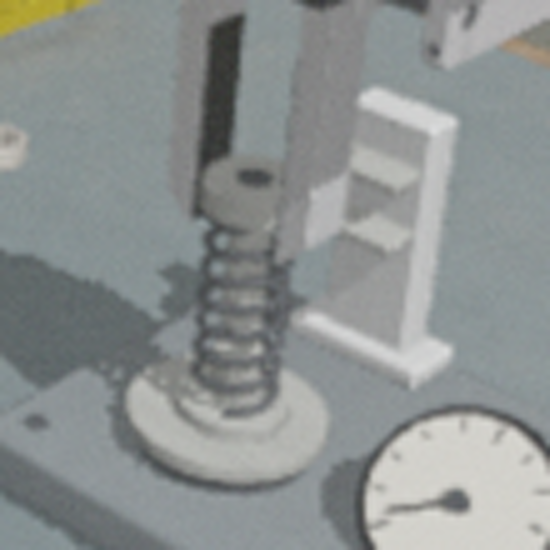

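The spring is upright and centred over the plate. In the crop, the foot is centred at x≈234 and the plate at x≈227, which matches prediction to about 1 mm. Pressing now, short of the target first.

step_arm(motion=[[0,0.2,0,0,0,0,1],[0,0.2,0,0,0,0,1],[0,0.2,0,0,0,0,1],[0,0.2,0,0,0,0,1],[0,0.2,0,0,0,0,1],[0,0.2,0,0,0,0,1],[0,0,0,0,0,0,1],[0,0,0,0,0,0,1]])

```text
clock: 8.38
position: [0.4868, -0.2161, 0.0963]
orientation: [-89.9, 0.1, -177.3]
wrist_force: [-0.4, -0.7, 6.6]
opening: 0.032
```

step_arm(motion=[[0,0.1,0,0,0,0,1],[0,0.1,0,0,0,0,1],[0,0,0,0,0,0,1],[0,0,0,0,0,0,1],[0,0,0,0,0,0,1],[0,0,0,0,0,0,1]])

```text
clock: 8.88
position: [0.4868, -0.2162, 0.0917]
orientation: [-89.9, 0.1, -177.3]
wrist_force: [-0.3, -1.8, 8.0]
opening: 0.032
```

```bash
python3 - <<'E'
from h import *
a=viewer.snapshot("scene"); z=5
cv2.imwrite("pics/s4.png",cv2.resize(a[200:310,320:430],None,fx=z,fy=z,interpolation=cv2.INTER_CUBIC))
c=viewer.calibration("scene");s=ctrl.get_state();print(s["position"],s["wrist_force"])
for h in(.084,.094,.104): print(h,(proj(c,[.486+.064,-.214+.003,h])-[320,200])*z+2,(proj(c,[.4865,-.2155,h])-[320,200])*z+2)
E
```

```text
[ 0.48684836 -0.21620623  0.0917804 ] [-0.16338529 -1.3483529   8.46215933]
0.084 [357.06614399 233.64955259] [245.8862005  299.89539094]
0.094 [360.31100712 208.63268981] [248.6265177  273.87973559]
0.104 [363.59406927 183.32132471] [251.4009216  247.54047261]
```

View pics/s4.png

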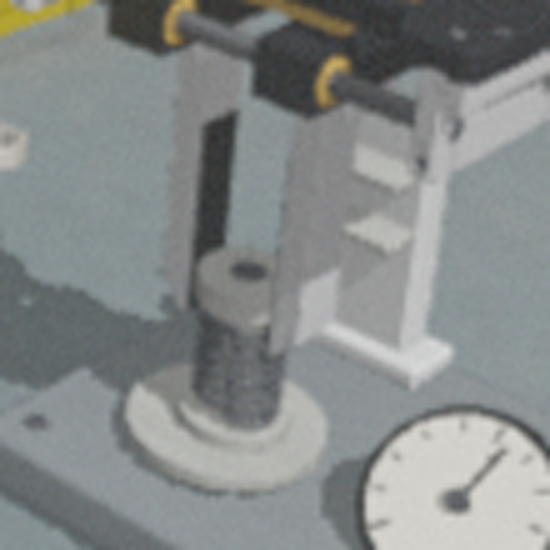

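The cap's top centre is at (249,272); prediction for the mark height of 0.094 is (248.6,273.9). The dial has moved. Holding.

step_arm(motion=[[0,0,0,0,0,0,1],[0,0,0,0,0,0,1],[0,0,0,0,0,0,1],[0,0,0,0,0,0,1],[0,0,0,0,0,0,1],[0,0,0,0,0,0,1],[0,0,0,0,0,0,1],[0,0,0,0,0,0,1]])

```text
clock: 9.6
position: [0.4868, -0.2162, 0.0918]
orientation: [-89.9, 0.1, -177.3]
wrist_force: [-0.8, -1.7, 7.8]
opening: 0.032
```

step_arm(motion=[[0,0,0,0,0,0,1],[0,0,0,0,0,0,1],[0,0,0,0,0,0,1],[0,0,0,0,0,0,1],[0,0,0,0,0,0,1],[0,0,0,0,0,0,1],[0,0,0,0,0,0,1],[0,0,0,0,0,0,1]])

```text
clock: 10.27
position: [0.4868, -0.2162, 0.0918]
orientation: [-89.9, 0.1, -177.3]
wrist_force: [-0.2, -1.3, 7.1]
opening: 0.032
```

step_arm(motion=[[0,0,0,0,0,0,1],[0,0,0,0,0,0,1],[0,0,0,0,0,0,1],[0,0,0,0,0,0,1],[0,0,0,0,0,0,1],[0,0,0,0,0,0,1],[0,0,0,0,0,0,1],[0,0,0,0,0,0,1]])

```text
clock: 10.93
position: [0.4869, -0.2162, 0.0918]
orientation: [-89.9, 0.1, -177.3]
wrist_force: [-0.6, -2.3, 8.7]
opening: 0.0323
```

```bash
python3 - <<'E'
from h import *
s=ctrl.get_state();print(s["clock"],s["position"],s["wrist_force"])
E
```

```text
10.9333 [ 0.48685161 -0.21620412  0.09179243] [-0.5790839  -2.33339795  8.65303222]
```

step_arm(motion=[[0,-0.15,0,0,0,0,1],[0,-0.2,0,0,0,0,1],[0,-0.2,0,0,0,0,1],[0,-0.2,0,0,0,0,1],[0,-0.2,0,0,0,0,1],[0,-0.15,0,0,0,0,1],[0,0,0,0,0,0,1],[0,0,0,0,0,0,1]])

```text
clock: 11.6
position: [0.4862, -0.2154, 0.1187]
orientation: [-90.0, 0.0, -177.3]
wrist_force: [-0.7, -1.5, 0.2]
opening: 0.0318
```

step_arm(motion=[[0,0,0,0,0,0,1],[0,0,0,0,0,0,1]])

```text
clock: 11.77
position: [0.4861, -0.2154, 0.1184]
orientation: [-90.0, -0.0, -177.3]
wrist_force: [0.4, -1.2, 0.5]
opening: 0.0318
```

step_arm(motion=[[0,-0.05,0,0,0,0,1],[0,0,0,0,0,0,0.62],[0,0,0,0,0,0,0.6],[0,0,0,0,0,0,0.57],[0,0,0,0,0,0,0.54],[0,0,0,0,0,0,0.45],[0,0,0,0,0,0,0.3],[0,0,0,0,0,0,0.2]], newtons=10)

```text
clock: 12.43
position: [0.4862, -0.2153, 0.12]
orientation: [-90.0, -0.0, -177.3]
wrist_force: [0.2, -0.1, 0.2]
opening: 0.0599
```

step_arm(motion=[[0,0,0,0,0,0,0.2],[0,0,0,0,0,0,0.2],[0,0,0,0,0,0,0.2]])

```text
clock: 12.68
position: [0.4862, -0.2154, 0.12]
orientation: [-90.0, -0.0, -177.3]
wrist_force: [-0.5, 0.2, 0.3]
opening: 0.0748
```

step_arm(motion=[[0,-0.3,0,0,0,0,0.2],[0,-0.6,0,0,0,0,0.2],[0,-0.8,0,0,0,0,0.2],[0,-0.8,0,0,0,0,0.2],[0,-0.8,0,0,0,0,0.2],[0,-0.8,0,0,0,0,0.2],[0,0,0,0,0,0,0.2],[0,0,0,0,0,0,0.2]])

```text
clock: 13.35
position: [0.4868, -0.2156, 0.2238]
orientation: [-89.9, 0.2, -177.3]
wrist_force: [-1.0, 0.7, -1.5]
opening: 0.0751
```

step_arm(motion=[[0.6,-0.2,-0.7,0,0,0,0.2],[0.6,-0.2,-0.7,0,0,0,0.2],[0,0,-0.8,0,0,0,0.2],[0,0,-0.8,0,0,0,0.2],[0,0,-0.8,0,0,0,0.2],[0,0,0,0,0,0,0.2],[0,0,0,0,0,0,0.2],[0,0,0,0,0,0,0.2]])

```text
clock: 14.02
position: [0.4514, -0.1227, 0.232]
orientation: [-90.0, -0.1, -177.3]
wrist_force: [0.1, 0.7, -0.2]
opening: 0.0753
```

```bash
python3 - <<'E'
from h import *
a=viewer.snapshot("scene");b=viewer.snapshot("top"); z=3.5
cv2.imwrite("pics/s5.png",np.hstack([cv2.resize(x,None,fx=z,fy=z,interpolation=cv2.INTER_CUBIC) for x in(a[200:310,320:430],b[150:260,340:450])]))
c=viewer.calibration("top");s=ctrl.get_state();print(s["position"],s["wrist_force"],s["qd"].round(2))
print((proj(c,[.486,-.214,.124])-[340,150])*z+385,(proj(c,[.486,-.214,.04])-[340,150])*z+385)
E
```

```text
[ 0.45150225 -0.12316305  0.23211231] [-0.43470377  0.39988623  0.04943177] [ 0.2  -0.15 -0.08 -0.03 -0.12  0.2  -0.11]
[550.96754471 575.30828727] [519.31250282 584.33570151]
```

View pics/s5.png

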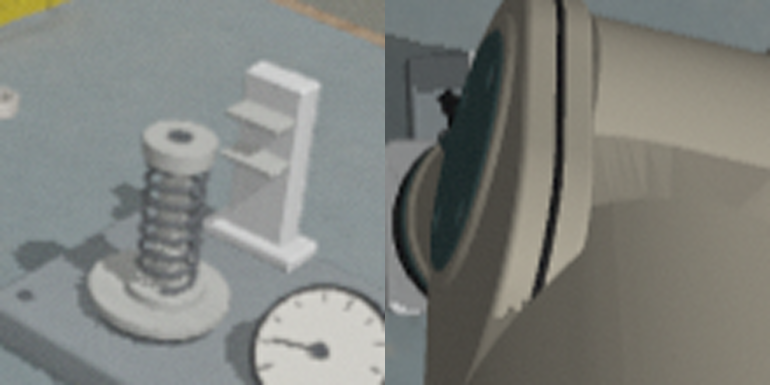

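The scene view shows the spring standing free and upright on the plate, with its foot near x≈164, the plate centre near x≈159 and the cap fully up. The arm is clear and hides the plate in the top view.

```bash
python3 -c "
from rig import ctrl; print(ctrl.close_job())"
```

```text
the job is handed in; nothing more can be done
None
```

The tall spring was pressed to the marked height on the tester, held there, let back up and left standing on the plate. The job is handed in; no verdict was reported.

- **Press and hold:** I kept hold of the cap and pressed it until the arm's position put the spring's top at about 0.094–0.095 m, against the mark at 0.094 m. The scene camera agreed to about 1 mm. I held it for just over 2 s; the upward force on the wrist read 7–9 N and the dial had moved.
- **Release:** I let the spring rise, opened the fingers and moved the arm clear. The last picture shows the spring upright and free, with its cap back up. Judged by the arm's position at release, it stands within 2–3 mm of the plate's centre.
- **Not checked at the end:** The arm blocked the top camera's view of the plate, so only the scene camera confirms the final position. I took no final measurement of the short spring, but the arm never went near it.

The whole run took about 14 s of the 45 s allowed.

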